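# Store the medicine tubes heavy end down

## Robot

A 6-joint arm with a two-finger parallel gripper is mounted at the origin on the work surface. World frame = base frame: x ahead of the robot, y to its left, z up, the work surface at z = 0. Lengths are in m, angles in rad, forces in N, time in s.
With the tool pointing down it reaches from about 0.25 to 0.725 m from the base axis. Payload 9.7 kg.
Tool frame: the origin (TCP) lies midway between the tips of the shut fingers; the grasp point (between the pads) lies tcp_to_grasp behind it (tcp_to_grasp is the distance from the TCP to the grasp point, in m); z points along the fingers, y is the line along which they close (so a half turn about z gives the same grasp; the last joint's range is limited). The gripper opens to 85 mm and grips with 20 to 120 N. Pads are 22 mm wide; open, the fingers measure 114 mm over their backs; the gripper's body (76 mm by 85 mm) begins 54 mm behind the grasp point. The pads swing forward as they close: fully open they stand 13 mm farther back than shut.
Start: joints at [0, 0.087, 0.176, 1.66, 0, 1.571], TCP at [0.55, -0, 0.231] pointing down, gripper open.
Joint ranges: [-3.13, 3.13], [-0.85, 1.81], [-1.15, 1.24], [-2.2, 2.28], [-1.44, 1.52], [-3.14, 3.14]. Speed limits (rad/s): [2.22, 2.22, 2.57, 3.14, 3.14, 3.14].

## Interface

Orientations are given as a 3x3 rotation matrix whose columns are the frame's x, y, z axes.
In Python, from workcell import observe, capture, camera_info, hand_in, boxes_of, tcp_to_grasp gives the robot as it stands. The module is installed in compiled form; this text tells all that it offers.
- The arm moves only by the tool drive_tool, never from a script. Its argument "targets" is a list of rows, each a list of 7 numbers: the finger opening in mm, from 0 to 85.4, then the shift along the world's x, y, z in mm, then the turn, a rotation vector about the world's x, y, z in rad. A call has exactly 5 rows; each row shifts and turns the commanded pose from where the row before left it; what a row does not reach is not made up. A row lasts 1/12 s, in which the tool goes at most 41.7 mm and 7.16 degrees, less where a joint would pass 70% of its speed; a pose out of reach is approached as far as the arm can. A call is refused whole if a number of a shift passes 41.7 or a number of a turn 0.125, either way. A call with a gripper value outside its range is refused whole. The fingers move at their own pace and stop on an object; "squeeze" is the grip in N (left out, the last holds). Time passes only in rows, so rows that do not move let the fingers close, or fill a call up. It gives the time, the measured TCP pose, the force, the opening and the grip force at its end, in the units of the state.
- observe(): the state, without advancing time (a new reading comes with each control period).
- capture(name): name is "scene" or "side" or "wrist"; returns the picture (384x512x3 uint8, blue, green, red); there is no depth.
- camera_info(name): a dict with "intrinsics" (3x3 intrinsics, pixels), "distortion" ([k1, k2, p1, p2, k3] as OpenCV has them; the pictures are not rectified), "rvec" (rotation vector, rad) and "tvec" (3), from world to camera coordinates, as OpenCV has them. Camera axes: x right, y down, z forward; pixel columns grow to the right and rows downward; lengths in m; the calibration is good to about 2 mm. A picture is of the moment at which its call begins: read the wrist's pose just before it. camera_info takes no time and is no camera call; for the wrist camera it gives the pose at the moment of the call.
- hand_in(): hands the job in; it is judged then, once.
Trained networks look in the newest picture that a camera, given by its name, has taken for a name from the list of things; names that differ only in an ending like _2 or _b are one class to them, and where a whole thing is asked for, a point or a joint stands for the part that bears it (a point fixed in the world has none). Each returns a list of dicts, best first, with "confidence" (0 to 1); they miss things now and then, are a little off and sometimes report something else, mostly with a low value. They report only what shows in the picture. A call takes as long as a camera call. They do not tell look-alikes from the thing itself.
- boxes_of(camera, thing): "location" ([column, row] as shares, 0 to 1, of the picture: columns of its width, rows of its height, amid what is visible of it).
The state is a dict: "time_s": time; "q": joint angles; "joint_vel": joint speeds; "joint_torque": joint torques, N m; "position": TCP position; "tcp_rot": TCP orientation; "ft_force": force on the tool from outside, world axes, zero at the start; "wrist_torque": the same for the moment, N m; "gripper_width": opening from 0.0 (shut) to 1.0 (fully open); "grip_force": force on a finger pad.
Only numpy, scipy, OpenCV 4.12 (cv2) and the standard library are available. Lean on these libraries where they do the work, as an engineer would, in place of code of your own. Each camera call takes 0.05 s, during which the arm holds its last target. There are 200 camera calls.

## Task

Each of the two look-alike capped steel tubes has a heavy glass vial packed in one end: lift each at mid-length to find its heavy end, then lay both gently in the sloping wooden rest, one tube to a bay, heavy end down, lower cap between the guides and on the foot ledge. Leave the pill box, parrot, mirror, clip and comb where they are.

Things in the scene. Friction and masses are not known exactly. Their poses are not given: they have to be found in the camera images.
- tube_a: one of two identical round steel tubes, 150 mm long in all, barrel 26 mm across, with a 30 x 30 mm square aluminium cap, 20 mm long, on each end (so it does not roll). It lies on the table, axis 15 mm up. Origin at the tube's centre, x along its length, z up at the start. Both ends look alike; which is heavy cannot be told from x and must be felt
- tube_b: the other tube, the same as tube_a, its heavy end to be found separately. Each tube weighs about 0.24 kg, 0.15 kg of it a vial packed in one end: its centre of mass lies about 30 mm from the middle. Held at the middle with 20 N or more it stays about level and loads the tool with a moment of some 0.07 Nm, heavy end pulling down; held very lightly the heavy end may dip
- slope: sloping board of the fixed wooden tube rest, 200 mm wide, 160 mm long, rising at 35 degrees. Origin on its upper surface at mid-width, where it meets the foot ledge (20 mm high), about 30 mm above the table; x points up the slope, y across, z square out of the board. Two bays, centred at y = +45 and -45 mm
- bay_1 (a point): where a tube's centre is when stored in the bay at y = +45 mm of the slope: 75 mm up the slope from the ledge, 15 mm out from the board. The tube lies flat on the board along the slope's x, its lower end on the ledge. Each bay has two guide walls, 42 mm apart inside, 20 mm high, 8 mm thick, reaching 30 mm up from the ledge; above them the board is bare
- bay_2 (a point): the same point for the bay at y = -45 mm of the slope
- pill_box: yellow plastic flip-top pill box, 90 x 34 x 26 mm, lying between the two tubes, its length along its x; origin under its centre; loose, not part of the job
- parrot: ceramic parrot figurine, 60 mm across its foot, 104 mm high; origin under its foot; loose, not part of the job
- mirror: wooden hand mirror lying flat, 170 mm long along its x, disc 90 mm across, 13 mm thick; origin on its underside, 30 mm from the disc's centre towards the handle; loose, not part of the job
- clip: chrome bulldog clip lying flat, about 55 x 50 x 25 mm; origin under its centre; loose, not part of the job
- comb: wooden comb lying flat, 130 mm long along its y, 35 mm wide, 6 mm thick; origin under its centre; loose, not part of the job
There are look-alikes about, which are no part of the job. Leave any blue or purple look-alike of the tube_a alone.

How it is judged:
By the outcome, as a careful person would: the job done as asked, in the order asked, and still so for the second after the job is handed in, with the robot touching nothing.
It also fails if it takes over 72 s, if anything falls off the work surface, if the arm or the gripper's body presses on something with over 40 N, if the wrist force passes 120 N, or if a joint passes its speed limit or range.

## Working session

There is one attempt and no reset: what is moved stays moved. The work goes in short steps, Python scripts to look and compute and a tool call to move; the robot and the scene stay as the last step left them, time stands still between calls to the robot, and variables do not carry over. Pictures are saved under pics/ and viewed, at most 10 in all, crops included, and the job is handed in when it is done.

Besides the shell and the picture viewer there is one more tool, called after "Call:" by a JSON object that holds its "method" and its "body", one argument or row to a line. drive_tool: Moves the arm, as the interface text tells. Its arguments: {"type":"object","properties":{"targets":{"type":"array"},"squeeze":{"type":"number"}},"required":["targets"]}

```bash
mkdir -p pics
python3 - <<'E'
from workcell import *
import cv2,numpy as np
a=capture("scene");b=capture("side")
cv2.imwrite("pics/s.png",a);cv2.imwrite("pics/d.png",b)
for t in ["tube_a","slope","pill_box"]:
  for c in ["scene","side"]:
    print(t,c,[(np.round(np.array(d["location"])*[512,384]).tolist(),round(d["confidence"],2)) for d in boxes_of(c,t)])
for c in ["scene","side","wrist"]:
  i=camera_info(c);R=cv2.Rodrigues(np.array(i["rvec"]))[0];print(c,(-R.T@np.array(i["tvec"]).ravel()).round(3),R[2].round(2),np.array(i["intrinsics"])[0,0])
print(observe(),tcp_to_grasp)
E
```

```text
tube_a scene [([321.0, 146.0], 0.93), ([161.0, 144.0], 0.91), ([125.0, 207.0], 0.78), ([243.0, 204.0], 0.7), ([229.0, 173.0], 0.62)]
tube_a side [([313.0, 291.0], 0.74), ([152.0, 206.0], 0.66), ([215.0, 308.0], 0.65), ([216.0, 241.0], 0.64), ([259.0, 220.0], 0.59)]
slope scene [([367.0, 185.0], 0.71)]
slope side [([214.0, 164.0], 0.8)]
pill_box scene [([190.0, 204.0], 0.75), ([367.0, 188.0], 0.4), ([242.0, 203.0], 0.19)]
pill_box side [([275.0, 249.0], 0.81), ([260.0, 220.0], 0.28)]
scene [ 1.329 -0.021  0.918] [-0.68  0.04 -0.73] 468.20738554151063
side [-0.036 -1.     0.837] [ 0.41  0.73 -0.54] 490.7967417535098
wrist [0.551 0.077 0.374] [-0.   -0.31 -0.95] 299.5631393376688
{'time_s': 0.4, 'q': array([1.14797228e-06, 8.69974288e-02, 1.75793115e-01, 1.65980449e+00,
       5.22555501e-05, 1.57076619e+00]), 'joint_vel': array([ 0.00015442, -0.00026847,  0.00101103,  0.0022674 ,  0.00250638,
        0.00144476]), 'joint_torque': array([-1.58779699e-04, -5.19503760e+01,  4.64381146e+01,  3.47372479e-03,
        6.32937287e-06, -4.01863997e-05]), 'position': array([5.49965065e-01, 1.55241764e-05, 2.31175701e-01]), 'tcp_rot': array([[-3.12762109e-05,  9.99999977e-01, -2.12475546e-04],
       [ 9.99999998e-01,  3.12873146e-05,  5.22553062e-05],
       [ 5.22619528e-05, -2.12473911e-04, -9.99999976e-01]]), 'ft_force': array([ 0.69165761,  0.19218809, -0.10539368]), 'wrist_torque': array([-0.0186042 ,  0.00484253, -0.00974817]), 'grip_force': 0.0, 'gripper_width': 0.9980973680651047} 0.0187
```

```bash
python3 -c "
import cv2
a=cv2.resize(cv2.imread('pics/s.png'),(800,600));cv2.imwrite('pics/s2.png',a)
a=cv2.resize(cv2.imread('pics/d.png'),(800,600));cv2.imwrite('pics/d2.png',a)"
```

```text
(no output)
```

View pics/s2.png

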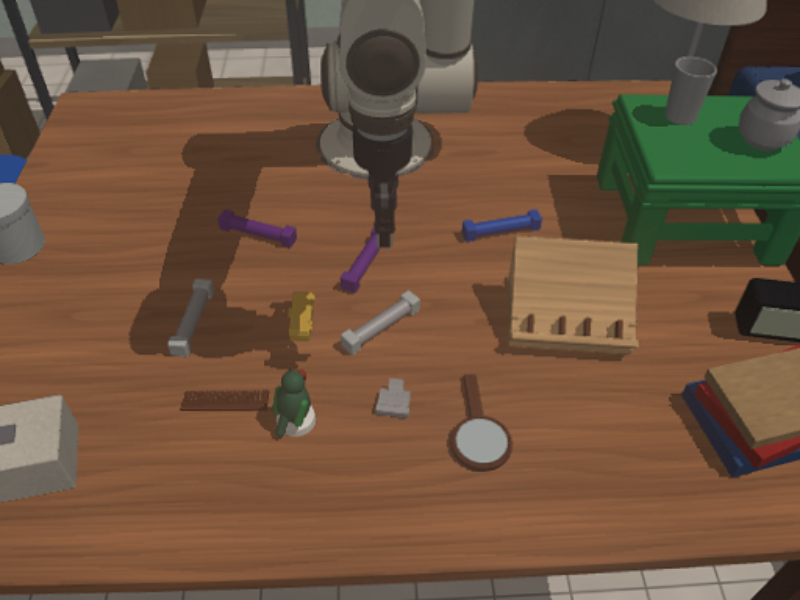

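View pics/d2.png

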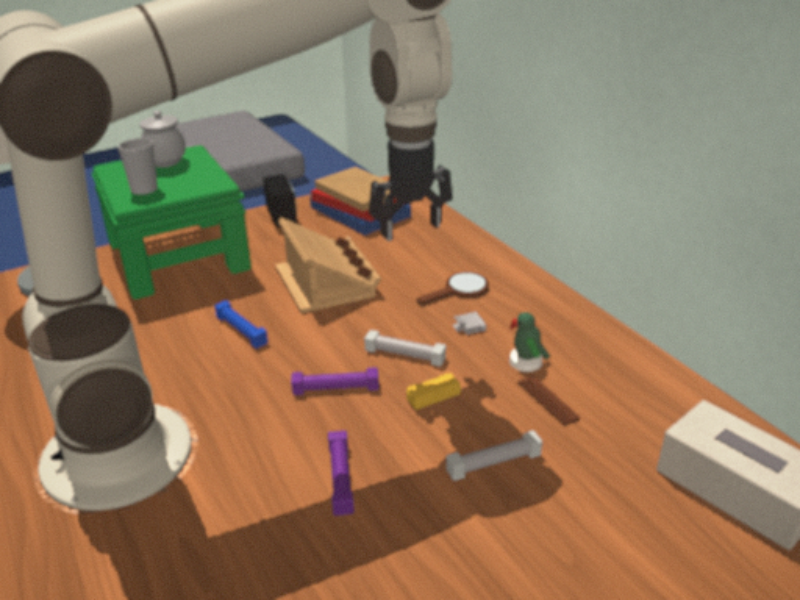

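The scene picture shows five tube shapes (512-px): silver (125,207) and (243,204), purple (161,144) and (229,173), blue (321,146). The silver steel pair fits the description, with the yellow pill box lying between them. The rest is at (367,188), its ledge facing the camera. Next I confirm this with a crop and fit the tubes.

```bash
cat > h.py <<'E'
import cv2,numpy as np
from workcell import *
def proj(c,P):
    i=camera_info(c)
    return cv2.projectPoints(np.float64(P).reshape(-1,3),np.array(i["rvec"]),np.array(i["tvec"]),np.array(i["intrinsics"]),np.array(i["distortion"]))[0].reshape(-1,2)
def back(c,uv,z):
    i=camera_info(c);R=cv2.Rodrigues(np.array(i["rvec"]))[0]
    n=cv2.undistortPoints(np.float64(uv).reshape(-1,1,2),np.array(i["intrinsics"]),np.array(i["distortion"])).reshape(-1,2)
    C=-R.T@np.array(i["tvec"]).ravel();d=np.c_[n,np.ones(len(n))]@R
    return C+d*((z-C[2])/d[:,2])[:,None]
def tube_polys(x,y,th):
    R=np.array([[np.cos(th),-np.sin(th),0],[np.sin(th),np.cos(th),0],[0,0,1]]);o=[]
    for a,b in((-.075,-.055),(.055,.075)):
        o.append(np.array([[p,q,r] for p in(a,b) for q in(-.015,.015) for r in(-.015,.015)])@R.T+[x,y,.015])
    t=np.linspace(0,6.283,16)
    o.append(np.array([[p,.013*np.cos(k),.013*np.sin(k)] for p in(-.055,.055) for k in t])@R.T+[x,y,.015])
    return o
E
cat > fit.py <<'E'
from h import *
from scipy.optimize import minimize
im={"scene":cv2.imread("pics/s.png"),"side":cv2.imread("pics/d.png")}
S=4
M={}
for c in im:
    hs=cv2.cvtColor(im[c],cv2.COLOR_BGR2HSV)
    M[c]=((hs[...,1]<75)&(hs[...,2]>50)).astype(np.uint8)
for name,uv,sd in(("L",(125,207),(316,291)),("R",(243,204),(259,222))):
    mk={}
    for c,p in(("scene",uv),("side",sd)):
        n,l,st,ce=cv2.connectedComponentsWithStats(M[c])
        k=min(range(1,n),key=lambda k:np.hypot(*(ce[k]-p))+(1e3 if st[k,4]<150 else 0))
        mk[c]=cv2.resize((l==k).astype(np.float32),None,fx=S,fy=S); print(name,c,ce[k].round(1),st[k])
    x0=back("scene",[uv],.015)[0]; 
    ys,xs=np.nonzero(mk["scene"]>.5);w=back("scene",np.c_[xs,ys][::20]/S,.015)[:,:2]
    v=np.linalg.svd(w-w.mean(0))[2][0] if len(w)<3000 else None
    th0=np.arctan2(v[1],v[0])
    def cost(q,cams=("scene","side")):
        s=0
        for c in cams:
            r=np.zeros(mk[c].shape,np.uint8)
            for P in tube_polys(*q[:2]/1000,q[2]/100):
                h=cv2.convexHull(((proj(c,P)+.5)*S*16-8).round().astype(np.int32)); cv2.fillConvexPoly(r,h,1,shift=4)
            s+=np.abs(r-mk[c]).sum()/mk[c].sum()
        return s
    q0=np.array([*w.mean(0)*1000,th0*100])
    for cams in(("scene",),("side",),("scene","side")):
        b=minimize(cost,q0,args=(cams,),method="Nelder-Mead",options=dict(initial_simplex=q0+np.array([[0,0,0],[8,0,0],[0,8,0],[0,0,8]])))
        print(name,cams,b.x.round(1),round(b.fun,3))
a=im["scene"];d=im["side"]
t=cv2.resize(a[165:235,95:285],(798,294),interpolation=2)
r=cv2.resize(a[145:230,320:415],(335,300),interpolation=2)
r2=cv2.resize(d[135:203,170:250],(353,300),interpolation=2)
o=np.zeros((596,800,3),np.uint8);o[:294,:798]=t;o[296:,:335]=r;o[296:,345:698]=r2
cv2.imwrite("pics/crop.png",o)
E
python3 fit.py
```

```text
L scene [121.7 203.3] [107 178  30  50 595]
L side [315.5 291.1] [286 276  61  32 775]
L ('scene',) [ 506.5 -319.2  -15.4] 0.115
L ('side',) [ 508.2 -319.1  -15.6] 0.107
L ('scene', 'side') [ 507.6 -319.   -15.6] 0.225
R scene [242.9 206. ] [218 186  51  41 651]
R side [259.1 222.1] [233 211  52  23 540]
R ('scene',) [531.9  -4.5 -88. ] 0.105
R ('side',) [532.9  -3.3 -89.2] 0.118
R ('scene', 'side') [532.6  -4.5 -88. ] 0.236
```

View pics/crop.png

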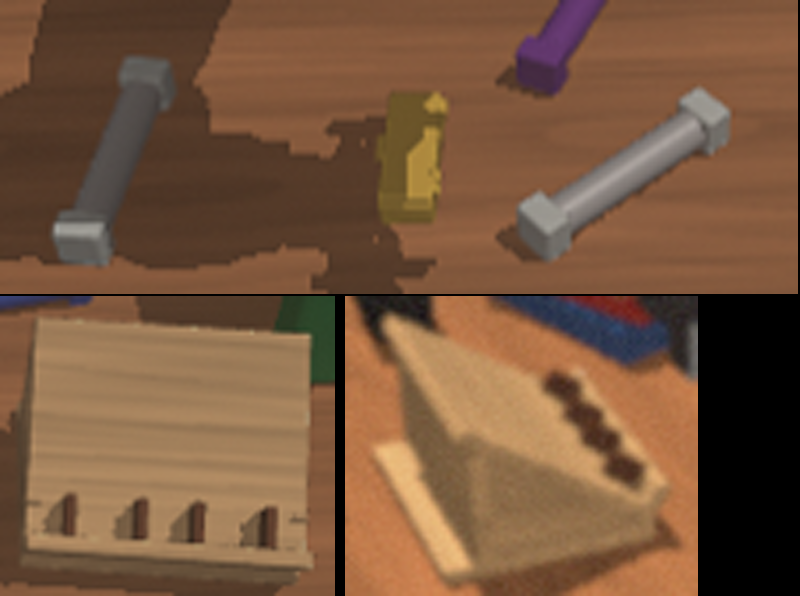

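Crop confirms that the two silver tubes are the steel ones and the others are purple or blue. The rest's top board corners are at scene (330.5,151.8) and (407.9,156.3), side (179,140) and (196.5,168). Next I fit the rest and overlay the model.

```bash
cat > rest.py <<'E'
from h import *
from scipy.optimize import least_squares
def frame(q):
    x,y,p,z=q; s=np.radians(35);c,S=np.cos(p),np.sin(p)
    X=np.array([c*np.cos(s),S*np.cos(s),np.sin(s)]);Y=np.array([-S,c,0]);Z=np.cross(X,Y)
    return np.array([x,y,z]),np.c_[X,Y,Z]
if __name__=="__main__":
    f=lambda u,v:(320+u/3.526,145+(v-296)/3.53)
    g=lambda u,v:(170+(u-345)/4.41,135+(v-296)/4.41)
    # model pts; scene left = low y_world = slope +y
    sc=[((.16,.1,0),f(37,320)),((.16,-.1,0),f(310,336)),((.03,.07,.02),f(70,494)),((.03,.02,.02),f(142,498)),((.03,-.02,.02),f(198,502)),((.03,-.07,.02),f(270,507))]
    sd=[((.16,-.1,0),g(385,317)),((.16,.1,0),g(462,440))]
    def res(q,sep=False):
        o,R=frame(q);r=[]
        for c,L in(("scene",sc),("side",sd)):
            r.append(proj(c,np.array([a for a,_ in L])@R.T+o)-np.array([b for _,b in L]))
        return np.vstack(r).ravel()
    for zfix in(None,.03):
        if zfix is None: s=least_squares(res,[.6,.23,3.1,.03]); q=s.x
        else: s=least_squares(lambda k:res([*k,.03]),[.6,.23,3.1]); q=np.r_[s.x,.03]
        print(q.round(4),s.fun.reshape(-1,2).round(1).tolist())
    o,R=frame(q);print("bays",[(o+R@[.075,b,.015]).round(4).tolist() for b in(.045,-.045)])
    out=[]
    for c,fn,(r0,r1,c0,c1),k in(("scene","pics/s.png",(140,235,310,425),5),("side","pics/d.png",(130,215,165,250),5)):
        a=cv2.resize(cv2.imread(fn)[r0:r1,c0:c1],None,fx=k,fy=k,interpolation=2)
        def ln(P,col):
            p=((proj(c,np.array(P)@R.T+o)+.5-[c0,r0])*k).astype(np.int32);cv2.polylines(a,[p],True,col,1)
        ln([(0,-.1,0),(0,.1,0),(.16,.1,0),(.16,-.1,0)],(0,0,255)); ln([(0,-.1,0),(0,.1,0),(0,.1,.02),(0,-.1,.02)],(255,0,0))
        for y in(-.07,-.02,.02,.07):
            ln([(0,y,0),(.03,y,0),(.03,y,.02),(0,y,.02)],(0,255,0))
        out.append(cv2.resize(a,(400,int(a.shape[0]*400/a.shape[1]))))
    H=max(i.shape[0] for i in out);cv2.imwrite("pics/rest.png",np.hstack([cv2.copyMakeBorder(i,0,H-i.shape[0],0,0,0) for i in out]))
E
python3 rest.py
```

```text
[0.5876 0.3015 3.0097 0.0247] [[-0.8, -0.6], [-0.0, -0.0], [0.2, 0.2], [-0.0, 0.4], [0.3, 0.3], [0.1, 0.3], [-0.1, 0.5], [-0.6, -0.8]]
[0.591  0.2997 3.011  0.03  ] [[-1.1, -1.3], [0.1, -0.7], [0.0, -0.2], [-0.1, -0.0], [0.3, -0.1], [0.2, -0.1], [0.9, -0.9], [0.6, -2.4]]
bays [[0.5327, 0.2619, 0.0853], [0.5444, 0.3512, 0.0853]]
```

View pics/rest.png

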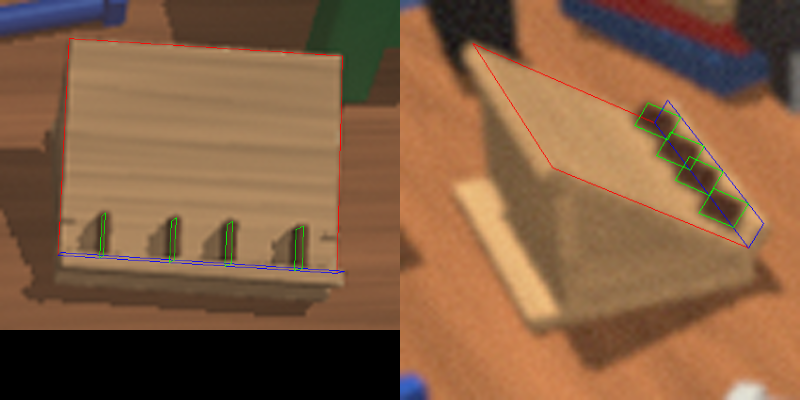

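Fit is good: rest yaw 3.01, origin about (0.588,0.301,0.026). Tube R is at (0.533,-0.0045) with its axis at -0.88 rad, tube L at (0.5075,-0.319) at -0.156 rad. Starting with tube R.

Call:
{"method": "drive_tool", "body": {
  "targets": [
    [50,-3,-1,-30,0,0,0.115],
    [50,-3,-1,-30,0,0,0.115],
    [50,-3,-1,-30,0,0,0.115],
    [50,-3,-1,-30,0,0,0.115],
    [50,-3,-0.5,-30,0,0,0.115]
  ],
  "squeeze": 50
}}

```text
time_s: 0.82
position: [0.5347, -0.0046, 0.08]
tcp_rot: [[-0.549, 0.836, 0.0], [0.836, 0.549, -0.0], [-0.0, 0.0, -1.0]]
ft_force: [0.9, 0.2, 0.9]
gripper_width: 0.584
grip_force: 0.0
```

Call:
{"method": "drive_tool", "body": {
  "targets": [
    [50,-2,0,-20,0,0,0.116],
    [50,0,0,-10,0,0,0],
    [50,0,0,0,0,0,0],
    [50,0,0,0,0,0,0],
    [50,0,0,0,0,0,0]
  ]
}}

```text
time_s: 1.23
position: [0.5341, -0.0045, 0.053]
tcp_rot: [[-0.635, 0.772, 0.002], [0.772, 0.635, 0.0], [-0.001, 0.002, -1.0]]
ft_force: [0.5, 0.2, -0.4]
gripper_width: 0.592
grip_force: 0.0
```

Run:
```python
from h import *
o=observe();a=capture("wrist")
print(o["time_s"],o["q"].round(3),o["position"].round(4),o["tcp_rot"].round(3).tolist())
R=o["tcp_rot"];p=o["position"]
# predicted tube outline in the wrist picture
for P in tube_polys(.5326,-.0045,-.88):
    h=cv2.convexHull(proj("wrist",P).astype(np.int32));cv2.polylines(a,[h],True,(0,0,255),1)
cv2.imwrite("pics/w1.png",a)
```

```text
1.2333 [-0.008  0.053 -0.205  1.311  0.     0.874] [ 0.5341 -0.0045  0.053 ] [[-0.635, 0.772, 0.002], [0.772, 0.635, 0.0], [-0.001, 0.002, -1.0]]
```

View pics/w1.png

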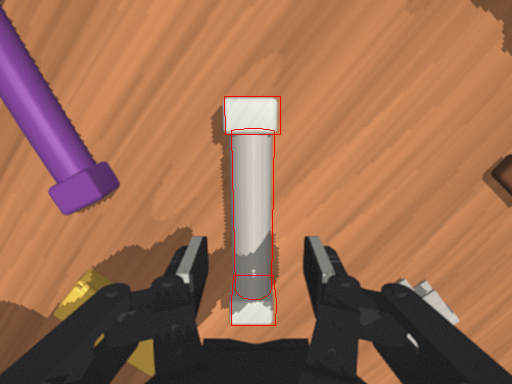

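The wrist picture shows the fitted outline lying right on the silver tube (250,200), between the fingers. Go down, grip and lift.

Call:
{"method": "drive_tool", "body": {
  "targets": [
    [50,-1,0,-25,0,0,0],
    [50,0,0,-20,0,0,0],
    [50,0,0,-4,0,0,0],
    [10,0,0,0,0,0,0],
    [10,0,0,0,0,0,0]
  ],
  "squeeze": 50
}}

```text
time_s: 1.7
position: [0.5327, -0.0045, 0.0037]
tcp_rot: [[-0.637, 0.771, 0.001], [0.771, 0.637, -0.0], [-0.001, 0.001, -1.0]]
ft_force: [-1.2, 0.8, 0.2]
gripper_width: 0.315
grip_force: 0.7
```

Call:
{"method": "drive_tool", "body": {
  "targets": [
    [10,0,0,0,0,0,0],
    [10,0,0,0,0,0,0],
    [10,0,0,0,0,0,0],
    [10,0,0,5,0,0,0],
    [10,0,0,10,0,0,0]
  ]
}}

```text
time_s: 2.12
position: [0.5312, -0.0045, 0.0168]
tcp_rot: [[-0.637, 0.771, -0.002], [0.771, 0.637, -0.0], [0.001, -0.002, -1.0]]
ft_force: [-0.1, -0.2, -2.4]
gripper_width: 0.286
grip_force: 49.2
```

Call:
{"method": "drive_tool", "body": {
  "targets": [
    [10,0,0,20,0,0,0],
    [10,0,0,20,0,0,0],
    [10,0,0,15,0,0,0],
    [10,0,0,0,0,0,0],
    [10,0,0,0,0,0,0]
  ]
}}

```text
time_s: 2.53
position: [0.5325, -0.0045, 0.0731]
tcp_rot: [[-0.637, 0.771, 0.002], [0.771, 0.637, -0.0], [-0.001, 0.001, -1.0]]
ft_force: [0.7, -0.7, -3.2]
gripper_width: 0.286
grip_force: 49.2
```

Call:
{"method": "drive_tool", "body": {
  "targets": [
    [10,0,0,0,0,0,0],
    [10,0,0,0,0,0,0],
    [10,0,0,0,0,0,0],
    [10,0,0,0,0,0,0],
    [10,0,0,0,0,0,0]
  ]
}}

```text
time_s: 2.95
position: [0.5317, -0.0045, 0.0717]
tcp_rot: [[-0.637, 0.771, -0.001], [0.771, 0.637, 0.0], [0.001, -0.001, -1.0]]
ft_force: [-0.6, 0.5, -3.8]
gripper_width: 0.278
grip_force: 49.2
```

```bash
cat > feel.py <<'E'
from h import *
T=[];F=[]
for i in range(4):
    o=observe();T.append(o["wrist_torque"]);F.append(o["ft_force"]);cap=capture("wrist")
R=o["tcp_rot"];p=o["position"]
T=np.array(T);print(T.round(4).tolist(),np.mean(F,0).round(2))
t=T.mean(0)-[-.0186,.0048,-.0097]
# d x (0,0,-w): t=(-dy w, dx w) ; d direction = (ty,-tx)
d=np.array([t[1],-t[0]]);print("heavy dir",d.round(4),"tool x",R[:2,0].round(3),"dot",d@R[:2,0])
print(p.round(4),o["q"].round(3),o["gripper_width"],o["grip_force"],R.round(3).tolist(),o["time_s"])
cv2.imwrite("pics/feel.png",cap)
E
python3 feel.py
```

```text
[[-0.0581, -0.0191, -0.0103], [-0.1104, -0.0738, -0.0274], [-0.082, -0.0809, -0.0185], [-0.1095, -0.0522, -0.0262]] [-0.05  0.21 -2.91]
heavy dir [-0.0613  0.0714] tool x [-0.637  0.771] dot 0.09408093561100213
[ 0.5319 -0.0045  0.0721] [-0.008  0.043 -0.178  1.35  -0.     0.871] 0.28294260517333786 49.24035429954529 [[-0.637, 0.771, -0.0], [0.771, 0.637, -0.0], [0.0, -0.0, -1.0]] 3.1
```

Heavy end is along tool +x (moment 0.09 Nm, clear). That end must point downhill (yaw -0.13), which means a +3.89 rad turn to stay inside joint 6's range. Raise, turn and carry towards bay_2.

Call:
{"method": "drive_tool", "body": {
  "targets": [
    [10,0,0,36,0,0,0.111],
    [10,0,0,36,0,0,0.111],
    [10,0,0,36,0,0,0.111],
    [10,0,0,36,0,0,0.111],
    [10,0,0,36,0,0,0.111]
  ]
}}

```text
time_s: 3.57
position: [0.5317, -0.0045, 0.2541]
tcp_rot: [[-0.949, 0.314, 0.0], [0.314, 0.949, 0.0], [-0.0, 0.0, -1.0]]
ft_force: [0.8, 0.0, -2.4]
gripper_width: 0.287
grip_force: 49.8
```

Call:
{"method": "drive_tool", "body": {
  "targets": [
    [10,0,12,0,0,0,0.111],
    [10,0,12,0,0,0,0.111],
    [10,0,12,0,0,0,0.111],
    [10,0,12,0,0,0,0.111],
    [10,0,12,0,0,0,0.111]
  ]
}}

```text
time_s: 3.98
position: [0.532, 0.0561, 0.2524]
tcp_rot: [[-0.972, -0.233, 0.0], [-0.233, 0.972, 0.0], [-0.0, 0.0, -1.0]]
ft_force: [-0.6, -0.2, -3.0]
gripper_width: 0.283
grip_force: 50.1
```

Call:
{"method": "drive_tool", "body": {
  "targets": [
    [10,0,12,0,0,0,0.111],
    [10,0,12,0,0,0,0.111],
    [10,0,12,0,0,0,0.111],
    [10,0,12,0,0,0,0.111],
    [10,0,12,0,0,0,0.111]
  ]
}}

```text
time_s: 4.4
position: [0.532, 0.1161, 0.2523]
tcp_rot: [[-0.703, -0.711, 0.0], [-0.711, 0.703, 0.0], [-0.0, 0.0, -1.0]]
ft_force: [-0.3, -0.2, -3.4]
gripper_width: 0.281
grip_force: 50.0
```

Call:
{"method": "drive_tool", "body": {
  "targets": [
    [10,0,12,0,0,0,0.111],
    [10,0,12,0,0,0,0.111],
    [10,0,12,0,0,0,0.111],
    [10,0,12,0,0,0,0.111],
    [10,0,12,0,0,0,0.111]
  ]
}}

```text
time_s: 4.82
position: [0.5319, 0.1761, 0.2523]
tcp_rot: [[-0.223, -0.975, -0.0], [-0.975, 0.223, 0.0], [-0.0, 0.0, -1.0]]
ft_force: [0.1, -0.2, -2.9]
gripper_width: 0.288
grip_force: 50.0
```

Call:
{"method": "drive_tool", "body": {
  "targets": [
    [10,0,12,0,0,0,0.111],
    [10,0,12,0,0,0,0.111],
    [10,0,12,0,0,0,0.111],
    [10,0,12,0,0,0,0.111],
    [10,0,12,0,0,0,0.111]
  ]
}}

```text
time_s: 5.23
position: [0.532, 0.2361, 0.2522]
tcp_rot: [[0.324, -0.946, -0.0], [-0.946, -0.324, 0.0], [-0.0, 0.0, -1.0]]
ft_force: [0.4, -0.6, -2.0]
gripper_width: 0.284
grip_force: 50.0
```

Call:
{"method": "drive_tool", "body": {
  "targets": [
    [10,0,12,0,0,0,0.111],
    [10,0,12,0,0,0,0.111],
    [10,0,12,0,0,0,0.111],
    [10,0,12,0,0,0,0.111],
    [10,0,12,0,0,0,0.111]
  ]
}}

```text
time_s: 5.65
position: [0.5319, 0.2962, 0.2522]
tcp_rot: [[0.774, -0.633, -0.0], [-0.633, -0.774, 0.0], [-0.0, 0.0, -1.0]]
ft_force: [0.2, 0.5, -3.0]
gripper_width: 0.282
grip_force: 50.0
```

Call:
{"method": "drive_tool", "body": {
  "targets": [
    [10,0,10,0,0,0,0.111],
    [10,0,10,0,0,0,0.111],
    [10,0,10,0,0,0,0.111],
    [10,0,10,0,0,0,0.111],
    [10,0,10,0,0,0,0.111]
  ]
}}

```text
time_s: 6.07
position: [0.5319, 0.3461, 0.2522]
tcp_rot: [[0.991, -0.13, -0.0], [-0.13, -0.991, -0.0], [-0.0, 0.0, -1.0]]
ft_force: [0.0, 0.1, -2.4]
gripper_width: 0.286
grip_force: 50.0
```

Call:
{"method": "drive_tool", "body": {
  "targets": [
    [10,0,0,-5,0.0133,0.101,0],
    [10,0,0,-5,0.0133,0.101,0],
    [10,0,0,-5,0.0133,0.101,0],
    [10,0,0,-5,0.0133,0.101,0],
    [10,0,0,-5,0.0133,0.101,0]
  ]
}}

```text
time_s: 6.48
position: [0.5322, 0.3455, 0.2279]
tcp_rot: [[0.867, -0.136, -0.479], [-0.12, -0.991, 0.064], [-0.483, 0.002, -0.875]]
ft_force: [1.0, 0.8, -2.0]
gripper_width: 0.286
grip_force: 50.0
```

Call:
{"method": "drive_tool", "body": {
  "targets": [
    [10,0,0,0,0.0133,0.101,0],
    [10,0,0,0,0,0,0],
    [10,0,0,0,0,0,0],
    [10,0,0,0,0,0,0],
    [10,0,0,0,0,0,0]
  ]
}}

```text
time_s: 6.9
position: [0.5523, 0.3697, 0.1979]
tcp_rot: [[0.855, -0.151, -0.496], [-0.117, -0.988, 0.099], [-0.506, -0.026, -0.862]]
ft_force: [-0.4, -0.2, -0.9]
gripper_width: 0.282
grip_force: 51.1
```

```bash
cat > st.py <<'E'
from h import *
from rest import frame
import sys
o=observe();p=o["position"];R=o["tcp_rot"]
O,S=frame([.588,.3015,3.0105,.026])
T=np.c_[-S[:,0],S[:,1],-S[:,2]]
print(o["time_s"],"q",o["q"].round(3),"p",p.round(4),"F",o["ft_force"].round(1),"M",o["wrist_torque"].round(3))
for n,b in((1,.045),(2,-.045)):
    c=O+S@[.075,b,.015]; tube=p-.0115*R[:,2]
    print("bay",n,"tube centre rel. to bay in slope axes mm",(S.T@(tube-c)*1000).round(1))
print("world step for slope x,y,z",S.T.round(3).tolist())
print("rotvec to go",(cv2.Rodrigues(T@R.T)[0].ravel()).round(4))
E
python3 st.py
```

```text
6.9 q [ 0.457  0.959  1.229  2.277  0.313 -2.61 ] p [0.5523 0.3697 0.1979] F [-0.4 -0.2 -0.9] M [-0.091 -0.639  0.046]
bay 1 tube centre rel. to bay in slope axes mm [  60.8 -107.6  111.9]
bay 2 tube centre rel. to bay in slope axes mm [ 60.8 -17.6 111.9]
world step for slope x,y,z [[-0.812, 0.107, 0.574], [-0.131, -0.991, 0.0], [0.569, -0.075, 0.819]]
rotvec to go [-0.0148  0.0836  0.0216]
```

Joint limits (q3, q4) stop the full 35° tilt up here. My rough kinematics say it is reachable lower down, so I lower first and finish the tilt there.

Call:
{"method": "drive_tool", "body": {
  "targets": [
    [10,0,0,-14,0,0,0],
    [10,0,-3,-14,0,0,0],
    [10,0,-5,-14,0,0,0],
    [10,1,-5,-14,0,0,0],
    [10,1,-5,-14,0,0,0]
  ]
}}

```text
time_s: 7.32
position: [0.5548, 0.3519, 0.1299]
tcp_rot: [[0.857, -0.15, -0.493], [-0.116, -0.988, 0.1], [-0.502, -0.029, -0.864]]
ft_force: [-0.8, -0.3, -1.7]
gripper_width: 0.283
grip_force: 51.2
```

```bash
python3 st.py
```

```text
7.3167 q [ 0.435  0.838  0.895  2.066  0.303 -2.631] p [0.5548 0.3519 0.1299] F [-0.8 -0.3 -1.7] M [-0.154 -0.586  0.009]
bay 1 tube centre rel. to bay in slope axes mm [ 17.9 -90.3  58.9]
bay 2 tube centre rel. to bay in slope axes mm [17.9 -0.3 58.9]
world step for slope x,y,z [[-0.812, 0.107, 0.574], [-0.131, -0.991, 0.0], [0.569, -0.075, 0.819]]
rotvec to go [-0.0165  0.0877  0.0212]
```

Call:
{"method": "drive_tool", "body": {
  "targets": [
    [10,-2,0.3,-6,-0.0055,0.0292,0.007],
    [10,-2,0.3,-6,-0.0055,0.0292,0.007],
    [10,-2,0.3,-6,-0.0055,0.0292,0.007],
    [10,-2,0.3,-6,0,0,0],
    [10,0,0,0,0,0,0]
  ]
}}

```text
time_s: 7.73
position: [0.5468, 0.3534, 0.1036]
tcp_rot: [[0.81, -0.131, -0.571], [-0.108, -0.991, 0.074], [-0.576, 0.002, -0.817]]
ft_force: [0.4, 0.0, -1.8]
gripper_width: 0.283
grip_force: 51.2
```

```bash
python3 st.py
python3 - <<'E'
from h import *
a=capture("scene");b=capture("wrist")
o=np.hstack([cv2.resize(a[120:240,300:440],(466,400),interpolation=2),cv2.resize(b,(333,250))[:250] if 0 else cv2.copyMakeBorder(cv2.resize(b,(333,250)),0,150,0,0,0)])
cv2.imwrite("pics/p1.png",o)
E
```

```text
7.7333 q [ 0.438  0.944  0.979  2.142  0.314 -2.659] p [0.5468 0.3534 0.1036] F [ 0.4  0.  -1.8] M [-0.025 -0.767  0.027]
bay 1 tube centre rel. to bay in slope axes mm [  8.5 -91.1  32.8]
bay 2 tube centre rel. to bay in slope axes mm [ 8.5 -1.1 32.8]
world step for slope x,y,z [[-0.812, 0.107, 0.574], [-0.131, -0.991, 0.0], [0.569, -0.075, 0.819]]
rotvec to go [ 0.0018 -0.0033 -0.    ]
```

View pics/p1.png

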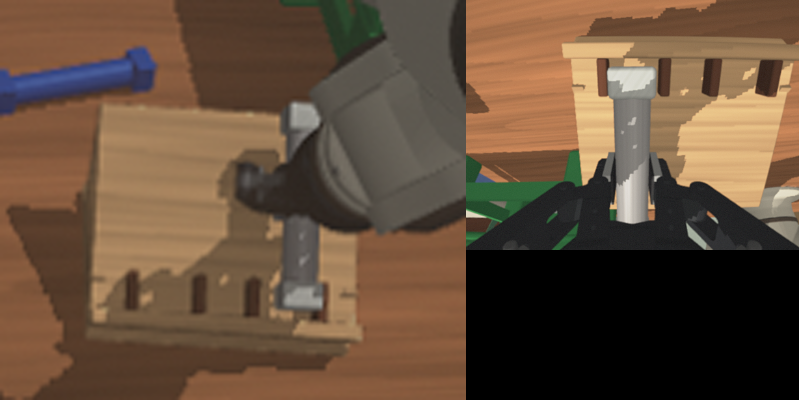

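The scene shows the tube over the right-hand bay, tilted parallel to the board, with its lower cap just above the guides. The wrist view has the cap at (631,82), between guides at 603 and 664. Now a quick numeric check of the rest model in the wrist view.

Run:
```python
from h import *
from rest import frame
O,S=frame([.588,.3015,3.0105,.026])
m=lambda P:(proj("wrist",np.array(P)@S.T+O)/1.5375+[466,0]).round(0).tolist()
for x,z in((.03,.02),(.03,0),(0,.02)):
    print(x,z,m([(x,y,z) for y in(-.07,-.02,.02,.07)]))
print("board corners/ledge ends",m([(0,-.1,0),(0,.1,0),(0,-.1,.02),(0,.1,.02)]))
o=observe();R=o["tcp_rot"];t=o["position"]-.0115*R[:,2]
print("cap lower end face",(proj("wrist",[t+R@[.075,s,-.015] for s in(-.015,.015)])/1.5375+[466,0]).round())
```

```text
0.03 0.02 [[601.0, 94.0], [662.0, 94.0], [710.0, 94.0], [768.0, 94.0]]
0.03 0 [[605.0, 90.0], [659.0, 90.0], [702.0, 90.0], [754.0, 91.0]]
0 0.02 [[600.0, 55.0], [664.0, 55.0], [714.0, 56.0], [775.0, 57.0]]
board corners/ledge ends [[569.0, 56.0], [791.0, 58.0], [562.0, 56.0], [809.0, 58.0]]
cap lower end face [[604.  69.]
 [656.  69.]]
```

Call:
{"method": "drive_tool", "body": {
  "targets": [
    [10,-3.5,-0.2,-4.6,0,0,0],
    [10,-3.5,-0.2,-4.6,0,0,0],
    [10,-3.5,0,-4.6,0,0,0],
    [10,-3.5,0,-4.6,0,0,0],
    [10,0,0,0,0,0,0]
  ]
}}

```text
time_s: 8.25
position: [0.5323, 0.3527, 0.0841]
tcp_rot: [[0.809, -0.131, -0.573], [-0.109, -0.991, 0.073], [-0.578, 0.004, -0.816]]
ft_force: [0.1, -0.2, -2.5]
gripper_width: 0.28
grip_force: 51.2
```

Call:
{"method": "drive_tool", "body": {
  "targets": [
    [10,-1.1,0,-1.6,0,0,0],
    [10,-1.1,0,-1.6,0,0,0],
    [10,0,0,0,0,0,0],
    [10,0,0,0,0,0,0],
    [10,0,0,0,0,0,0]
  ]
}}

```text
time_s: 8.67
position: [0.5305, 0.3526, 0.0794]
tcp_rot: [[0.807, -0.131, -0.575], [-0.11, -0.991, 0.072], [-0.58, 0.005, -0.815]]
ft_force: [1.2, 0.2, 7.1]
gripper_width: 0.287
grip_force: 51.8
```

```bash
python3 st.py
```

```text
8.6667 q [ 0.446  0.88   0.826  2.056  0.319 -2.651] p [0.5305 0.3526 0.0794] F [1.2 0.2 7.1] M [ 0.121 -0.275 -0.04 ]
bay 1 tube centre rel. to bay in slope axes mm [  7.7 -88.2   3.7]
bay 2 tube centre rel. to bay in slope axes mm [7.7 1.8 3.7]
world step for slope x,y,z [[-0.812, 0.107, 0.574], [-0.131, -0.991, 0.0], [0.569, -0.075, 0.819]]
rotvec to go [ 0.0037 -0.0084  0.0008]
```

Contact at about the 30 mm board height, inside the guides. Ease off slightly and slide down to the ledge.

Call:
{"method": "drive_tool", "body": {
  "targets": [
    [10,0.5,0,0.7,0,0,0],
    [10,1.6,-0.2,-1.2,0,0,0],
    [10,1.6,-0.2,-1.2,0,0,0],
    [10,1.6,-0.2,-1.2,0,0,0],
    [10,0,0,0,0,0,0]
  ]
}}

```text
time_s: 9.08
position: [0.5344, 0.3522, 0.0766]
tcp_rot: [[0.805, -0.131, -0.579], [-0.11, -0.991, 0.072], [-0.583, 0.006, -0.812]]
ft_force: [-6.5, 0.4, 10.4]
gripper_width: 0.281
grip_force: 51.9
```

Call:
{"method": "drive_tool", "body": {
  "targets": [
    [10,0.8,-0.1,-0.6,0,0,0],
    [10,0,0,0,0,0,0],
    [10,0.8,-0.1,-0.6,0,0,0],
    [10,0,0,0,0,0,0],
    [10,0,0,0,0,0,0]
  ]
}}

```text
time_s: 9.5
position: [0.5345, 0.3524, 0.0766]
tcp_rot: [[0.803, -0.131, -0.581], [-0.11, -0.991, 0.072], [-0.585, 0.006, -0.811]]
ft_force: [-16.5, 0.8, 16.2]
gripper_width: 0.288
grip_force: 51.8
```

```bash
python3 st.py
```

```text
9.5 q [ 0.443  0.903  0.855  2.07   0.319 -2.656] p [0.5345 0.3524 0.0766] F [-16.5   0.8  16.2] M [0.367 3.569 0.12 ]
bay 1 tube centre rel. to bay in slope axes mm [  2.8 -88.5   3.7]
bay 2 tube centre rel. to bay in slope axes mm [2.8 1.5 3.7]
world step for slope x,y,z [[-0.812, 0.107, 0.574], [-0.131, -0.991, 0.0], [0.569, -0.075, 0.819]]
rotvec to go [ 0.0041 -0.0151  0.0005]
```

Ledge reached (about 22 N along the slope). Back off that load, open, and retreat square to the board.

Call:
{"method": "drive_tool", "body": {
  "targets": [
    [10,-0.8,0.1,0.6,0,0,0],
    [10,-0.6,0.1,0.4,0,0,0],
    [10,0,0,0,0,0,0],
    [10,0,0,0,0,0,0],
    [30,0,0,0,0,0,0]
  ],
  "squeeze": 20
}}

```text
time_s: 9.92
position: [0.5352, 0.3521, 0.0755]
tcp_rot: [[0.806, -0.131, -0.577], [-0.11, -0.991, 0.071], [-0.582, 0.006, -0.813]]
ft_force: [0.8, -0.2, -0.2]
gripper_width: 0.355
grip_force: 0.0
```

Call:
{"method": "drive_tool", "body": {
  "targets": [
    [55,0,0,0,0,0,0],
    [55,0,0,0,0,0,0],
    [55,0,0,0,0,0,0],
    [55,0,0,0,0,0,0],
    [55,3,0,4,0,0,0]
  ]
}}

```text
time_s: 10.33
position: [0.5383, 0.3518, 0.0783]
tcp_rot: [[0.806, -0.131, -0.577], [-0.11, -0.991, 0.071], [-0.582, 0.007, -0.813]]
ft_force: [0.0, -0.1, 0.3]
gripper_width: 0.642
grip_force: 0.0
```

Call:
{"method": "drive_tool", "body": {
  "targets": [
    [55,6,-1,9,0,0,0],
    [55,8,-1,12,0,0,0],
    [55,6,0,10,0,-0.1,0],
    [55,0,0,20,0,-0.12,0],
    [55,-5,0,20,0,-0.12,0]
  ]
}}

```text
time_s: 10.75
position: [0.5563, 0.3499, 0.1415]
tcp_rot: [[0.946, -0.128, -0.299], [-0.112, -0.991, 0.069], [-0.305, -0.032, -0.952]]
ft_force: [-0.2, 0.6, 1.3]
gripper_width: 0.645
grip_force: 0.0
```

```bash
python3 st.py
python3 - <<'E'
from h import *
a=capture("scene");b=capture("wrist")
o=np.hstack([cv2.resize(a[120:240,300:440],(466,400),interpolation=2),cv2.copyMakeBorder(cv2.resize(b,(333,250)),0,150,0,0,0)])
cv2.imwrite("pics/p2.png",o)
E
```

```text
10.75 q [ 0.475  0.602  0.623  1.832  0.2   -2.567] p [0.5563 0.3499 0.1415] F [-0.2  0.6  1.3] M [-0.052 -0.226 -0.038]
bay 1 tube centre rel. to bay in slope axes mm [ 25.6 -88.5  69. ]
bay 2 tube centre rel. to bay in slope axes mm [25.6  1.5 69. ]
world step for slope x,y,z [[-0.812, 0.107, 0.574], [-0.131, -0.991, 0.0], [0.569, -0.075, 0.819]]
rotvec to go [0.0074 0.3023 0.0019]
```

View pics/p2.png

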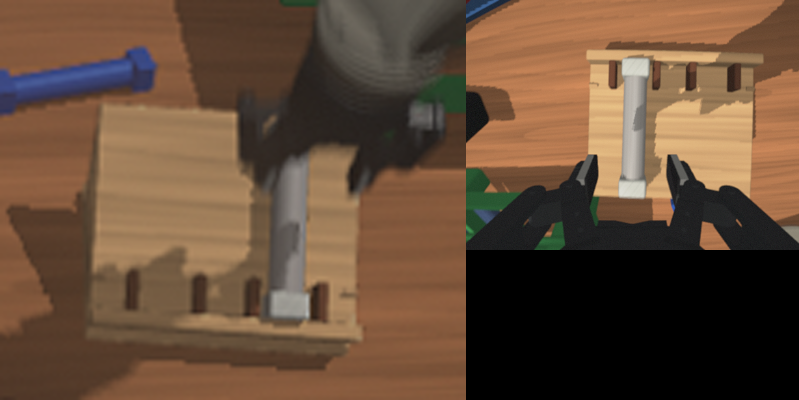

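Tube R lies in bay_2 with its lower cap at (635,65) between the guides and on the ledge. Next is tube L. I straighten the tool, turn -3.167 rad on the way, and hover over it.

Call:
{"method": "drive_tool", "body": {
  "targets": [
    [55,0,0,36,-0.023,-0.101,0],
    [55,0,0,36,-0.023,-0.101,0],
    [55,0,0,36,-0.023,-0.101,0],
    [55,0,0,0,0,0,-0.11],
    [55,0,0,0,0,0,-0.11]
  ]
}}

```text
time_s: 11.27
position: [0.554, 0.3509, 0.2583]
tcp_rot: [[0.942, -0.337, 0.005], [-0.337, -0.941, 0.007], [0.003, -0.008, -1.0]]
ft_force: [0.7, -0.4, -1.3]
gripper_width: 0.644
grip_force: 0.0
```

Call:
{"method": "drive_tool", "body": {
  "targets": [
    [55,-1.8,-25,0,0,0,-0.109],
    [55,-1.8,-25,0,0,0,-0.109],
    [55,-1.8,-25,0,0,0,-0.109],
    [55,-1.8,-25,0,0,0,-0.109],
    [55,-1.8,-25,0,0,0,-0.109]
  ]
}}

```text
time_s: 11.68
position: [0.5453, 0.2239, 0.2535]
tcp_rot: [[0.629, -0.778, -0.0], [-0.778, -0.629, 0.003], [-0.002, -0.002, -1.0]]
ft_force: [0.0, 0.9, 0.8]
gripper_width: 0.645
grip_force: 0.0
```

Call:
{"method": "drive_tool", "body": {
  "targets": [
    [55,-1.8,-25,0,0,0,-0.109],
    [55,-1.8,-25,0,0,0,-0.109],
    [55,-1.8,-25,0,0,0,-0.109],
    [55,-1.8,-25,0,0,0,-0.109],
    [55,-1.8,-25,0,0,0,-0.109]
  ]
}}

```text
time_s: 12.1
position: [0.5363, 0.0988, 0.2536]
tcp_rot: [[0.134, -0.991, 0.001], [-0.991, -0.134, 0.002], [-0.002, -0.002, -1.0]]
ft_force: [0.2, 0.0, -0.4]
gripper_width: 0.645
grip_force: 0.0
```

Call:
{"method": "drive_tool", "body": {
  "targets": [
    [55,-1.8,-25,0,0,0,-0.109],
    [55,-1.8,-25,0,0,0,-0.109],
    [55,-1.8,-25,0,0,0,-0.109],
    [55,-1.8,-25,0,0,0,-0.109],
    [55,-1.8,-25,0,0,0,-0.109]
  ]
}}

```text
time_s: 12.52
position: [0.5273, -0.0262, 0.2537]
tcp_rot: [[-0.399, -0.917, 0.002], [-0.917, 0.399, 0.001], [-0.002, -0.002, -1.0]]
ft_force: [-0.4, -0.2, 0.5]
gripper_width: 0.646
grip_force: 0.0
```

Call:
{"method": "drive_tool", "body": {
  "targets": [
    [55,-1.8,-25,0,0,0,-0.109],
    [55,-1.8,-25,0,0,0,-0.109],
    [55,-1.8,-25,0,0,0,-0.109],
    [55,-1.8,-25,0,0,0,-0.109],
    [55,-1.8,-25,0,0,0,-0.109]
  ]
}}

```text
time_s: 12.93
position: [0.5182, -0.1512, 0.2536]
tcp_rot: [[-0.816, -0.577, 0.002], [-0.577, 0.816, -0.001], [-0.001, -0.002, -1.0]]
ft_force: [-0.4, -0.5, 0.5]
gripper_width: 0.647
grip_force: 0.0
```

Call:
{"method": "drive_tool", "body": {
  "targets": [
    [55,-1.8,-25,-20,0,0,-0.109],
    [55,-1.8,-25,-20,0,0,-0.109],
    [55,-1.8,-25,-20,0,0,-0.109],
    [55,-1.8,-25,-20,0,0,-0.109],
    [55,-1.8,-25,-20,0,0,-0.109]
  ]
}}

```text
time_s: 13.35
position: [0.5092, -0.2762, 0.1527]
tcp_rot: [[-0.998, -0.07, 0.001], [-0.07, 0.998, -0.002], [-0.001, -0.002, -1.0]]
ft_force: [0.1, -0.1, 0.6]
gripper_width: 0.643
grip_force: 0.0
```

Call:
{"method": "drive_tool", "body": {
  "targets": [
    [55,-1.8,-25,-20,0,0,-0.109],
    [55,-1.8,-20,-20,0,0,-0.109],
    [55,0,0,-20,0,0,0],
    [55,0,0,-10,0,0,0],
    [55,0,0,0,0,0,0]
  ]
}}

```text
time_s: 13.77
position: [0.5047, -0.3193, 0.0808]
tcp_rot: [[-0.99, 0.141, -0.003], [0.141, 0.99, 0.0], [0.003, -0.0, -1.0]]
ft_force: [-0.7, 0.3, -0.1]
gripper_width: 0.64
grip_force: 0.0
```

Run:
```python
from h import *
o=observe();a=capture("wrist");p=o["position"];R=o["tcp_rot"]
print(o["time_s"],o["q"].round(3),p.round(4),R.round(3).tolist())
t=np.array([.5076,-.319]);d=np.array([np.cos(2.986),np.sin(2.986)])
print("shift xy mm",(t-p[:2])*1000,"yaw to go",2.986-np.arctan2(R[1,0],R[0,0]))
for P in tube_polys(*t,-.156):
    cv2.polylines(a,[cv2.convexHull(proj("wrist",P).astype(np.int32))],True,(0,0,255),1)
cv2.imwrite("pics/w2.png",a)
```

```text
13.7667 [-5.630e-01  1.960e-01  7.000e-03  1.384e+00 -1.000e-03 -4.220e-01] [ 0.5047 -0.3193  0.0808] [[-0.99, 0.141, -0.003], [0.141, 0.99, 0.0], [0.003, -0.0, -1.0]]
shift xy mm [2.9157816  0.33625258] yaw to go -0.013932826358579842
```

View pics/w2.png

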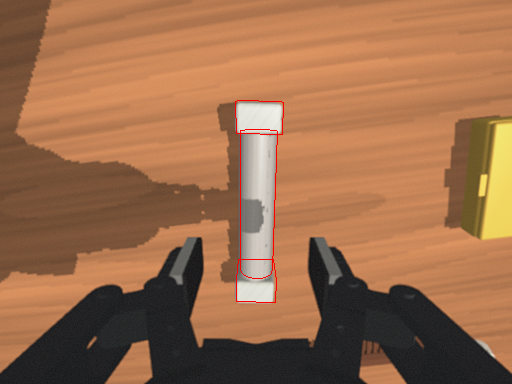

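The outline again sits right on the silver tube (257,200). Fine-adjust, go down 77 mm, grip and lift.

Call:
{"method": "drive_tool", "body": {
  "targets": [
    [55,2,0.3,-25,0,0,-0.014],
    [55,0,0,-25,0,0,0],
    [55,0,0,-22,0,0,0],
    [55,0,0,-5,0,0,0],
    [10,0,0,0,0,0,0]
  ],
  "squeeze": 50
}}

```text
time_s: 14.23
position: [0.5078, -0.3189, 0.0064]
tcp_rot: [[-0.988, 0.154, 0.0], [0.154, 0.988, -0.002], [-0.0, -0.002, -1.0]]
ft_force: [-0.4, -0.4, 0.1]
gripper_width: 0.516
grip_force: 0.0
```

Call:
{"method": "drive_tool", "body": {
  "targets": [
    [10,0,0,0,0,0,0],
    [10,0,0,0,0,0,0],
    [10,0,0,0,0,0,0],
    [10,0,0,0,0,0,0],
    [10,0,0,0,0,0,0]
  ]
}}

```text
time_s: 14.65
position: [0.5092, -0.3201, 0.0091]
tcp_rot: [[-0.988, 0.155, 0.004], [0.155, 0.988, -0.004], [-0.005, -0.004, -1.0]]
ft_force: [-0.3, 1.2, 8.2]
gripper_width: 0.279
grip_force: 49.8
```

Call:
{"method": "drive_tool", "body": {
  "targets": [
    [10,0,0,5,0,0,0],
    [10,0,0,20,0,0,0],
    [10,0,0,25,0,0,0],
    [10,0,0,20,0,0,0],
    [10,0,0,0,0,0,0]
  ]
}}

```text
time_s: 15.07
position: [0.5098, -0.3209, 0.0819]
tcp_rot: [[-0.988, 0.155, 0.007], [0.155, 0.988, -0.007], [-0.008, -0.005, -1.0]]
ft_force: [0.8, -0.6, -1.8]
gripper_width: 0.281
grip_force: 49.4
```

Call:
{"method": "drive_tool", "body": {
  "targets": [
    [10,0,0,0,0,0,0],
    [10,0,0,0,0,0,0],
    [10,0,0,0,0,0,0],
    [10,0,0,0,0,0,0],
    [10,0,0,0,0,0,0]
  ]
}}

```text
time_s: 15.48
position: [0.5075, -0.3194, 0.0754]
tcp_rot: [[-0.988, 0.155, -0.0], [0.155, 0.988, -0.002], [-0.0, -0.002, -1.0]]
ft_force: [-0.0, 0.3, -1.9]
gripper_width: 0.282
grip_force: 49.4
```

```bash
python3 feel.py
```

```text
[[0.0057, -0.0803, 0.0112], [-0.0437, -0.1008, 0.0341], [-0.0261, -0.0357, 0.0033], [-0.0648, -0.0464, 0.0301]] [-0.07 -0.3  -2.14]
heavy dir [-0.0706  0.0136] tool x [-0.988  0.155] dot 0.07184760026355476
[ 0.5078 -0.3196  0.076 ] [-0.561  0.2    0.002  1.371 -0.002 -0.405] 0.28486654198155803 49.35852885246277 [[-0.988, 0.155, 0.001], [0.155, 0.988, -0.003], [-0.001, -0.002, -1.0]] 15.6333
```

Tube L is also heavy along tool +x, now pointing at the robot. Once corrected for the sensor lever arm it matches the expected moment (0.07 Nm). So turn +3.167 rad on the way to bay_1.

Call:
{"method": "drive_tool", "body": {
  "targets": [
    [10,0,0,36,0,0,0.109],
    [10,0,0,36,0,0,0.109],
    [10,0,0,36,0,0,0.109],
    [10,0,0,36,0,0,0.109],
    [10,0,0,36,0,0,0.109]
  ]
}}

```text
time_s: 16.1
position: [0.5076, -0.3195, 0.2583]
tcp_rot: [[-0.923, -0.384, 0.003], [-0.384, 0.923, -0.002], [-0.002, -0.003, -1.0]]
ft_force: [1.2, -0.3, -3.1]
gripper_width: 0.286
grip_force: 49.8
```

Call:
{"method": "drive_tool", "body": {
  "targets": [
    [10,1.5,24,0,0,0,0.109],
    [10,1.5,24,0,0,0,0.109],
    [10,1.5,24,0,0,0,0.109],
    [10,1.5,24,0,0,0,0.109],
    [10,1.5,24,0,0,0,0.109]
  ]
}}

```text
time_s: 16.52
position: [0.5154, -0.1986, 0.2565]
tcp_rot: [[-0.591, -0.807, 0.003], [-0.807, 0.591, -0.0], [-0.002, -0.003, -1.0]]
ft_force: [0.6, -0.5, -2.1]
gripper_width: 0.282
grip_force: 50.0
```

Call:
{"method": "drive_tool", "body": {
  "targets": [
    [10,1.5,24,0,0,0,0.109],
    [10,1.5,24,0,0,0,0.109],
    [10,1.5,24,0,0,0,0.109],
    [10,1.5,24,0,0,0,0.109],
    [10,1.5,24,0,0,0,0.109]
  ]
}}

```text
time_s: 16.93
position: [0.5228, -0.0785, 0.2566]
tcp_rot: [[-0.086, -0.996, 0.003], [-0.996, 0.086, 0.001], [-0.002, -0.003, -1.0]]
ft_force: [0.5, -0.5, -2.2]
gripper_width: 0.278
grip_force: 50.0
```

Call:
{"method": "drive_tool", "body": {
  "targets": [
    [10,1.5,24,0,0,0,0.109],
    [10,1.5,24,0,0,0,0.109],
    [10,1.5,24,0,0,0,0.109],
    [10,1.5,24,0,0,0,0.109],
    [10,1.5,24,0,0,0,0.109]
  ]
}}

```text
time_s: 17.35
position: [0.5303, 0.0415, 0.2566]
tcp_rot: [[0.443, -0.897, 0.002], [-0.897, -0.443, 0.003], [-0.002, -0.003, -1.0]]
ft_force: [0.2, -0.5, -2.6]
gripper_width: 0.284
grip_force: 50.0
```

Call:
{"method": "drive_tool", "body": {
  "targets": [
    [10,1.5,24,0,0,0,0.109],
    [10,1.5,24,0,0,0,0.109],
    [10,1.5,24,0,0,0,0.109],
    [10,1.5,24,0,0,0,0.109],
    [10,1.5,24,0,0,0,0.109]
  ]
}}

```text
time_s: 17.77
position: [0.5378, 0.1615, 0.2565]
tcp_rot: [[0.843, -0.537, 0.0], [-0.537, -0.843, 0.003], [-0.002, -0.003, -1.0]]
ft_force: [1.2, -1.1, -2.5]
gripper_width: 0.281
grip_force: 50.0
```

Call:
{"method": "drive_tool", "body": {
  "targets": [
    [10,1.5,24,0,0,0,0.109],
    [10,1.5,24,0,0,0,0.109],
    [10,1.5,24,0,0,0,0.109],
    [10,1.5,20,-10,0,0,0.109],
    [10,0,13,-10,0,0,0]
  ]
}}

```text
time_s: 18.18
position: [0.5441, 0.2673, 0.2362]
tcp_rot: [[0.991, -0.13, -0.001], [-0.13, -0.991, 0.003], [-0.001, -0.003, -1.0]]
ft_force: [-0.1, 0.0, -2.8]
gripper_width: 0.281
grip_force: 49.9
```

Call:
{"method": "drive_tool", "body": {
  "targets": [
    [10,0,0,-10,0.013,0.1,0],
    [10,0,0,-10,0.013,0.1,0],
    [10,0,0,-10,0.013,0.1,0],
    [10,0,0,-5,0.013,0.1,0],
    [10,0,0,0,0,0,0]
  ]
}}

```text
time_s: 18.6
position: [0.5452, 0.2642, 0.1911]
tcp_rot: [[0.902, -0.142, -0.407], [-0.133, -0.99, 0.049], [-0.41, 0.01, -0.912]]
ft_force: [0.5, 0.1, -7.5]
gripper_width: 0.285
grip_force: 49.9
```

```bash
sed -i 's/\[.588,.3015,3.0105,.026\]/[.590,.300,3.0105,.030]/; s/\.0115\*R/.007*R/' st.py; python3 st.py
```

```text
18.6 q [ 0.362  0.63   0.725  2.046  0.191 -2.672] p [0.5452 0.2642 0.1911] F [ 0.5  0.1 -7.5] M [-0.088 -0.763  0.005]
bay 1 tube centre rel. to bay in slope axes mm [ 51.2  -3.6 101.1]
bay 2 tube centre rel. to bay in slope axes mm [ 51.2  86.4 101.1]
world step for slope x,y,z [[-0.812, 0.107, 0.574], [-0.131, -0.991, 0.0], [0.569, -0.075, 0.819]]
rotvec to go [0.0352 0.1854 0.0103]
```

Call:
{"method": "drive_tool", "body": {
  "targets": [
    [10,0,-1,-14,0,0,0],
    [10,0,-1,-14,0,0,0],
    [10,0,-1,-14,0.01,0.06,0.003],
    [10,0,0,-12,0.012,0.06,0.003],
    [10,0,0,-10,0.012,0.06,0.003]
  ]
}}

```text
time_s: 19.02
position: [0.5438, 0.2623, 0.1387]
tcp_rot: [[0.827, -0.13, -0.546], [-0.104, -0.991, 0.079], [-0.552, -0.009, -0.834]]
ft_force: [0.7, -0.0, -2.5]
gripper_width: 0.285
grip_force: 49.9
```

Call:
{"method": "drive_tool", "body": {
  "targets": [
    [10,0,0,0,0,0,0],
    [10,0,0,0,0,0,0],
    [10,0,0,0,0,0,0],
    [10,0,0,0,0,0,0],
    [10,0,0,0,0,0,0]
  ]
}}

```text
time_s: 19.43
position: [0.544, 0.2627, 0.14]
tcp_rot: [[0.829, -0.128, -0.545], [-0.101, -0.992, 0.08], [-0.551, -0.011, -0.835]]
ft_force: [-0.8, -1.2, -2.1]
gripper_width: 0.277
grip_force: 49.9
```

```bash
python3 st.py
python3 - <<'E'
from h import *
a=capture("scene");b=capture("wrist")
o=np.hstack([cv2.resize(a[120:240,300:440],(466,400),interpolation=2),cv2.copyMakeBorder(cv2.resize(b,(333,250)),0,150,0,0,0)])
cv2.imwrite("pics/p3.png",o)
E
```

```text
19.4333 q [ 0.331  0.775  0.787  2.113  0.255 -2.755] p [0.544  0.2627 0.14  ] F [-0.8 -1.2 -2.1] M [-0.069 -0.706 -0.037]
bay 1 tube centre rel. to bay in slope axes mm [21.7 -1.9 58.8]
bay 2 tube centre rel. to bay in slope axes mm [21.7 88.1 58.8]
world step for slope x,y,z [[-0.812, 0.107, 0.574], [-0.131, -0.991, 0.0], [0.569, -0.075, 0.819]]
rotvec to go [-0.0071  0.029  -0.0023]
```

View pics/p3.png

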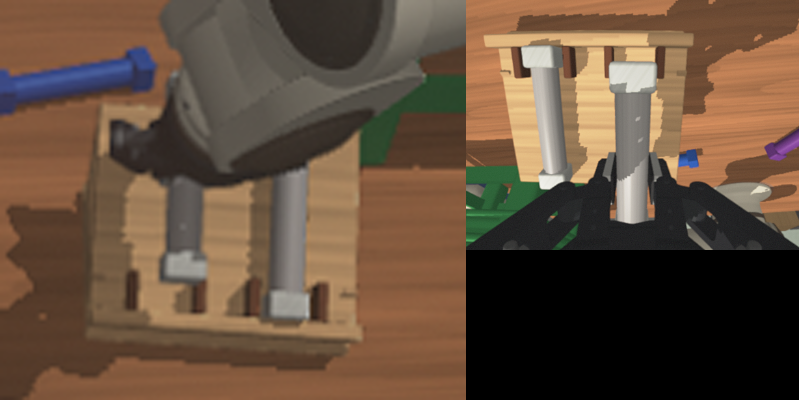

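The tube hovers over bay_1 with its cap at wrist (632,78), between guides at 609 and 660; the first tube is undisturbed. Lower it.

Call:
{"method": "drive_tool", "body": {
  "targets": [
    [10,-1.6,-0.3,-7.8,-0.0035,0.0145,-0.001],
    [10,-1.6,-0.3,-7.8,-0.0035,0.0145,-0.001],
    [10,-1.6,-0.3,-7.8,0,0,0],
    [10,-1.6,-0.3,-7.8,0,0,0],
    [10,0,0,0,0,0,0]
  ]
}}

```text
time_s: 19.95
position: [0.5368, 0.2609, 0.1036]
tcp_rot: [[0.807, -0.131, -0.576], [-0.108, -0.991, 0.073], [-0.58, 0.003, -0.814]]
ft_force: [-0.8, 1.1, -4.4]
gripper_width: 0.282
grip_force: 49.9
```

Call:
{"method": "drive_tool", "body": {
  "targets": [
    [10,-3,0.4,-4.3,0,0,0],
    [10,-3,0.4,-4.3,0,0,0],
    [10,-3,0.4,-4.3,0,0,0],
    [10,0,0,0,0,0,0],
    [10,0,0,0,0,0,0]
  ]
}}

```text
time_s: 20.37
position: [0.5282, 0.2624, 0.0935]
tcp_rot: [[0.809, -0.13, -0.573], [-0.107, -0.991, 0.074], [-0.578, 0.001, -0.816]]
ft_force: [-0.7, -0.2, -2.2]
gripper_width: 0.285
grip_force: 49.9
```

```bash
python3 st.py
```

```text
20.3667 q [ 0.336  0.761  0.661  2.035  0.262 -2.751] p [0.5282 0.2624 0.0935] F [-0.7 -0.2 -2.2] M [-0.113 -0.725 -0.033]
bay 1 tube centre rel. to bay in slope axes mm [ 7.5  0.4 11.7]
bay 2 tube centre rel. to bay in slope axes mm [ 7.5 90.4 11.7]
world step for slope x,y,z [[-0.812, 0.107, 0.574], [-0.131, -0.991, 0.0], [0.569, -0.075, 0.819]]
rotvec to go [ 0.0007 -0.0052 -0.0003]
```

Continue in small steps until contact.

Call:
{"method": "drive_tool", "body": {
  "targets": [
    [10,-2,0.3,-2.9,0,0,0],
    [10,-1.5,0.2,-2.2,0,0,0],
    [10,0,0,0,0,0,0],
    [10,0,0,0,0,0,0],
    [10,0,0,0,0,0,0]
  ]
}}

```text
time_s: 20.78
position: [0.5251, 0.2628, 0.0884]
tcp_rot: [[0.809, -0.131, -0.573], [-0.107, -0.991, 0.074], [-0.578, 0.001, -0.816]]
ft_force: [-0.2, 0.7, -2.0]
gripper_width: 0.284
grip_force: 49.9
```

Call:
{"method": "drive_tool", "body": {
  "targets": [
    [10,-0.9,0.1,-1.2,0,0,0],
    [10,0,0,0,0,0,0],
    [10,0,0,0,0,0,0],
    [10,0,0,0,0,0,0],
    [10,0,0,0,0,0,0]
  ]
}}

```text
time_s: 21.2
position: [0.5242, 0.2629, 0.0871]
tcp_rot: [[0.809, -0.131, -0.573], [-0.107, -0.991, 0.074], [-0.578, 0.001, -0.816]]
ft_force: [-0.1, 0.5, -2.8]
gripper_width: 0.281
grip_force: 49.9
```

```bash
python3 st.py
```

```text
21.2 q [ 0.338  0.75   0.631  2.015  0.263 -2.749] p [0.5242 0.2629 0.0871] F [-0.1  0.5 -2.8] M [-0.079 -0.736  0.021]
bay 1 tube centre rel. to bay in slope axes mm [7.2 0.3 4.1]
bay 2 tube centre rel. to bay in slope axes mm [ 7.2 90.3  4.1]
world step for slope x,y,z [[-0.812, 0.107, 0.574], [-0.131, -0.991, 0.0], [0.569, -0.075, 0.819]]
rotvec to go [ 0.0006 -0.005  -0.0001]
```

Call:
{"method": "drive_tool", "body": {
  "targets": [
    [10,-0.9,0.1,-1.2,0,0,0],
    [10,0,0,0,0,0,0],
    [10,-0.6,0.1,-0.8,0,0,0],
    [10,0,0,0,0,0,0],
    [10,0,0,0,0,0,0]
  ]
}}

```text
time_s: 21.62
position: [0.5226, 0.2631, 0.0851]
tcp_rot: [[0.809, -0.131, -0.573], [-0.107, -0.991, 0.074], [-0.578, 0.001, -0.816]]
ft_force: [0.2, -0.5, -1.7]
gripper_width: 0.279
grip_force: 49.9
```

Call:
{"method": "drive_tool", "body": {
  "targets": [
    [10,-0.6,0.1,-0.8,0,0,0],
    [10,0,0,0,0,0,0],
    [10,0,0,0,0,0,0],
    [10,0,0,0,0,0,0],
    [10,0,0,0,0,0,0]
  ]
}}

```text
time_s: 22.03
position: [0.522, 0.2632, 0.0843]
tcp_rot: [[0.809, -0.131, -0.573], [-0.107, -0.991, 0.074], [-0.578, 0.001, -0.816]]
ft_force: [-0.1, -0.6, -2.6]
gripper_width: 0.281
grip_force: 49.9
```

```bash
python3 st.py
```

```text
22.0333 q [ 0.34   0.744  0.617  2.007  0.264 -2.747] p [0.522  0.2632 0.0843] F [-0.1 -0.6 -2.6] M [-0.08  -0.762 -0.017]
bay 1 tube centre rel. to bay in slope axes mm [7.4 0.3 0.6]
bay 2 tube centre rel. to bay in slope axes mm [ 7.4 90.3  0.6]
world step for slope x,y,z [[-0.812, 0.107, 0.574], [-0.131, -0.991, 0.0], [0.569, -0.075, 0.819]]
rotvec to go [ 0.0007 -0.005  -0.0002]
```

Call:
{"method": "drive_tool", "body": {
  "targets": [
    [10,-0.7,0.1,-1,0,0,0],
    [10,0,0,0,0,0,0],
    [10,-0.7,0.1,-1,0,0,0],
    [10,0,0,0,0,0,0],
    [10,0,0,0,0,0,0]
  ]
}}

```text
time_s: 22.45
position: [0.5215, 0.2633, 0.0836]
tcp_rot: [[0.811, -0.131, -0.57], [-0.107, -0.991, 0.075], [-0.575, 0.0, -0.818]]
ft_force: [6.6, -1.7, 6.3]
gripper_width: 0.279
grip_force: 51.2
```

Call:
{"method": "drive_tool", "body": {
  "targets": [
    [10,-0.7,0.1,-1,0,0,0],
    [10,0,0,0,0,0,0],
    [10,-0.4,0.1,-0.6,0,0,0],
    [10,0,0,0,0,0,0],
    [10,0,0,0,0,0,0]
  ]
}}

```text
time_s: 22.87
position: [0.5215, 0.2633, 0.0835]
tcp_rot: [[0.813, -0.132, -0.567], [-0.107, -0.991, 0.076], [-0.572, -0.001, -0.82]]
ft_force: [13.3, -4.2, 16.0]
gripper_width: 0.281
grip_force: 52.4
```

```bash
python3 st.py
```

```text
22.8667 q [ 0.34   0.735  0.604  1.996  0.264 -2.746] p [0.5215 0.2633 0.0835] F [13.3 -4.2 16. ] M [-0.388 -0.767  0.211]
bay 1 tube centre rel. to bay in slope axes mm [ 7.4  0.3 -0.4]
bay 2 tube centre rel. to bay in slope axes mm [ 7.4 90.3 -0.4]
world step for slope x,y,z [[-0.812, 0.107, 0.574], [-0.131, -0.991, 0.0], [0.569, -0.075, 0.819]]
rotvec to go [-0.0011  0.0016  0.0008]
```

Contact with the board exactly at the model height. Ease off and slide to the ledge.

Call:
{"method": "drive_tool", "body": {
  "targets": [
    [10,1.5,-0.2,2.1,0,0,0],
    [10,1.6,-0.2,-1.2,0,0,0],
    [10,1.6,-0.2,-1.2,0,0,0],
    [10,0,0,0,0,0,0],
    [10,0,0,0,0,0,0]
  ]
}}

```text
time_s: 23.28
position: [0.523, 0.2633, 0.0826]
tcp_rot: [[0.808, -0.131, -0.575], [-0.107, -0.991, 0.075], [-0.58, 0.001, -0.815]]
ft_force: [-4.9, -1.7, 15.8]
gripper_width: 0.282
grip_force: 51.3
```

Call:
{"method": "drive_tool", "body": {
  "targets": [
    [10,0.8,-0.1,-0.6,0,0,0],
    [10,0,0,0,0,0,0],
    [10,0.8,-0.1,-0.6,0,0,0],
    [10,0,0,0,0,0,0],
    [10,0,0,0,0,0,0]
  ]
}}

```text
time_s: 23.7
position: [0.523, 0.2633, 0.0826]
tcp_rot: [[0.806, -0.131, -0.578], [-0.107, -0.991, 0.075], [-0.582, 0.002, -0.813]]
ft_force: [-14.1, -1.0, 21.7]
gripper_width: 0.284
grip_force: 51.3
```

```bash
python3 st.py
```

```text
23.7 q [ 0.338  0.754  0.626  2.012  0.265 -2.75 ] p [0.523  0.2633 0.0826] F [-14.1  -1.   21.7] M [0.13  4.223 0.218]
bay 1 tube centre rel. to bay in slope axes mm [ 5.5  0.2 -0.3]
bay 2 tube centre rel. to bay in slope axes mm [ 5.5 90.2 -0.3]
world step for slope x,y,z [[-0.812, 0.107, 0.574], [-0.131, -0.991, 0.0], [0.569, -0.075, 0.819]]
rotvec to go [ 0.0002 -0.011   0.0002]
```

Call:
{"method": "drive_tool", "body": {
  "targets": [
    [10,-1,0.1,1,0,0,0],
    [10,-1,0.1,0.9,0,0,0],
    [10,0,0,0,0,0,0],
    [10,0,0,0,0,0,0],
    [30,0,0,0,0,0,0]
  ],
  "squeeze": 20
}}

```text
time_s: 24.12
position: [0.5233, 0.2632, 0.0816]
tcp_rot: [[0.809, -0.13, -0.574], [-0.107, -0.991, 0.074], [-0.578, 0.001, -0.816]]
ft_force: [-0.4, -0.2, 0.2]
gripper_width: 0.35
grip_force: 0.0
```

Call:
{"method": "drive_tool", "body": {
  "targets": [
    [50,0,0,0,0,0,0],
    [50,0,0,0,0,0,0],
    [50,0,0,0,0,0,0],
    [50,0,0,0,0,0,0],
    [50,3,0,4,0,0,0]
  ]
}}

```text
time_s: 24.53
position: [0.5265, 0.263, 0.0845]
tcp_rot: [[0.809, -0.13, -0.574], [-0.107, -0.991, 0.074], [-0.579, 0.002, -0.816]]
ft_force: [0.6, 0.0, 0.6]
gripper_width: 0.587
grip_force: 0.0
```

Call:
{"method": "drive_tool", "body": {
  "targets": [
    [50,6,-1,9,0,0,0],
    [50,8,-1,12,0,0,0],
    [50,6,0,10,0,-0.1,0],
    [50,0,0,20,0,-0.12,0],
    [50,-5,0,20,0,-0.12,0]
  ]
}}

```text
time_s: 24.95
position: [0.5439, 0.2609, 0.1529]
tcp_rot: [[0.953, -0.125, -0.274], [-0.109, -0.991, 0.074], [-0.281, -0.04, -0.959]]
ft_force: [0.2, -0.1, 2.1]
gripper_width: 0.584
grip_force: 0.0
```

Call:
{"method": "drive_tool", "body": {
  "targets": [
    [50,0,-20,25,-0.02,-0.1,0],
    [50,0,-30,25,-0.02,-0.1,0],
    [50,0,-35,20,0,0,0],
    [50,0,-40,0,0,0,0],
    [50,0,-40,0,0,0,0]
  ]
}}

```text
time_s: 25.37
position: [0.5419, 0.0951, 0.2274]
tcp_rot: [[0.99, -0.115, -0.076], [-0.113, -0.993, 0.035], [-0.08, -0.026, -0.996]]
ft_force: [1.3, -0.7, -0.6]
gripper_width: 0.586
grip_force: 0.0
```

Call:
{"method": "drive_tool", "body": {
  "targets": [
    [50,0,-40,0,0,0,0],
    [50,0,-40,0,0,0,0],
    [50,0,-40,0,0,0,0],
    [50,0,0,0,0,0,0],
    [50,0,0,0,0,0,0]
  ]
}}

```text
time_s: 25.78
position: [0.5422, -0.026, 0.225]
tcp_rot: [[0.989, -0.121, -0.08], [-0.118, -0.992, 0.035], [-0.084, -0.025, -0.996]]
ft_force: [-0.7, 0.7, -0.0]
gripper_width: 0.586
grip_force: 0.0
```

Run:
```python
from h import *
a=capture("scene");b=capture("side");print(observe()["time_s"])
o=np.hstack([cv2.resize(a[125:240,90:430],(800,271),interpolation=2)])
p=np.hstack([cv2.resize(a[140:235,310:425],(390,322),interpolation=2),cv2.resize(b[130:215,165:270],(398,322),interpolation=2)])
cv2.imwrite("pics/p4.png",np.vstack([o,cv2.copyMakeBorder(p,0,0,0,12,0)]))
```

```text
25.8833
```

View pics/p4.png

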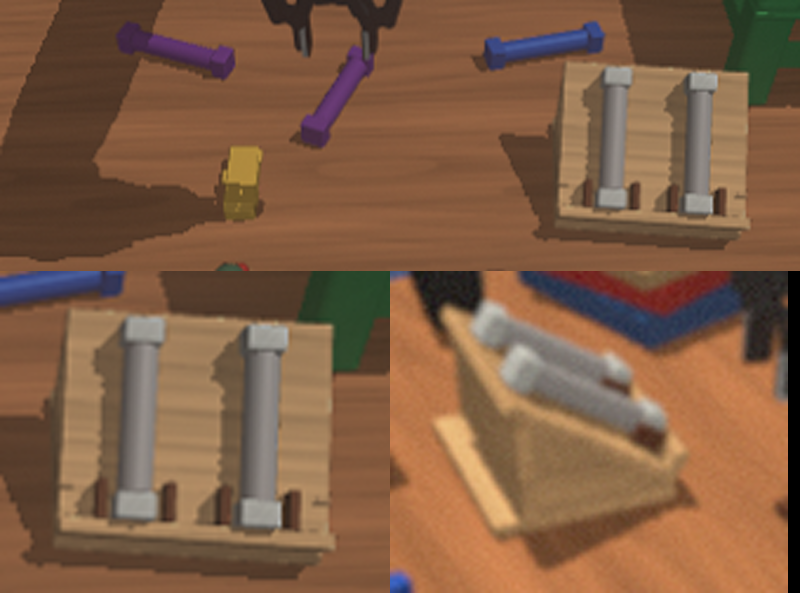

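Both tubes lie along the board at (135,420) and (263,425) in the lower crop. Each lower cap is between its guides, and the caps follow the ledge line equally (bottoms at rows 520 and 527). The pill box and look-alikes are undisturbed and the gripper is clear, so I hand in.

```bash
python3 -c "
from workcell import *
print(hand_in())"
```

```text
the job is handed in; nothing more can be done
None
```

Both steel tubes lie in the sloping rest, one per bay, with the heavy ends (felt by the wrist moment) down and the lower caps between the guides and on the ledge. The job was handed in at about 26 s; no verdict was shown.

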